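# Clamp the press mould in the bench clamp

## Task

Get the plaster press mould held in the bench clamp by pushing alone, without picking anything up. Press the ratchet release on the sliding jaw and, keeping it down, push the jaw back to the end of its bar; then gently push the mould along the bench, in between the jaws, until it sits squarely against the bar. Finally push the sliding jaw up to the mould until its sprung pad is pressed in and the ratchet holds it there, then let go; leave the other things on the bench where they are.

Things in the scene. Friction and masses are not known exactly. Their poses are not given: they have to be found in the camera images.
- clamp: grey cast bench clamp screwed to the bench. Origin: bench surface, under the mid-plane of the steel bar (12 mm thick, top at 38 mm plus 4 mm ratchet teeth), level with the fixed jaw's pad face. +y runs along the bar from the fixed jaw to the free end, -x points out of the open throat where the mould comes in, z up. The fixed jaw is at y < 0, reaches out to x = -50 mm and is 46 mm high.
- jaw (a joint): place of the sliding jaw on the bar (m) = clear opening between the pad faces with the sprung pad fully out; 0 closed, 0.150 fully back. Closing, it clicks over 5 mm teeth (about 6 N, plus the pad spring once it bears); opening, it is locked unless the release is down 5 mm or more, then slides with about 2 N. Let go, it may settle back by up to 5 mm.
- release (a joint): depth to which the release is pressed (m), 0 up, 0.008 fully down; straight down, 1 N to start and 3 N at the bottom; springs back up when let go
- release_top (a point): middle of the top of the ratchet release, a ribbed plate 30 mm (clamp x) by 33 mm (along the bar) on the sliding jaw, 74 mm above the bench when up; moves with the jaw and sinks when pressed. The jaw's thumb post stands 2 mm beyond its +y edge.
- post_inner (a point): middle (86 mm above the bench) of the thumb post's face beside the release plate, facing clamp -y: push it towards clamp +y to move the jaw back. The post is part of the sliding jaw: 36 mm wide (clamp x), 28 mm thick along the bar, top at 96 mm.
- post_outer (a point): middle (86 mm above the bench) of the post's opposite face, facing clamp +y; clear and flush from 14 to 96 mm above the bench: push it towards clamp -y to close the jaw. The bracket at the bar's end (clamp y from 236 to 276 mm) is 46 mm high.
- pad_face (a point): middle of the face of the sliding jaw's pad (faces the fixed jaw), a rubber-faced plate 41 mm long (clamp x from -49 to -8 mm) and 31 mm high, centre 24.5 mm above the bench, carried on springs
- jaw_pad: that sprung pad: it can be pressed into the jaw by up to 11 mm, 3 N to start, 6 N at the end, so with the mould held jaw reads less than the mould's 0.090 m. Origin: at bench level under the bar, in the plane of the pad's face.
- mould: white plaster press mould, a block 76 mm (its x) by 90 mm (its y), 46 mm high, about 0.36 kg, with a round recess (58 mm wide, 11 mm deep) in its top. Origin: middle of its underside. Starts in front of the throat, wholly outside the jaws, within 10 degrees of square. Seated, its 90 mm width is between the jaws and its far long face on the bar: origin at clamp x = -44 mm.
- test_bowl: green bowl 96 mm wide, 46 mm high, bystander left of the mould; origin under its middle
- wood_rib: flat wooden kidney rib 100 x 40 x 8 mm, bystander to the right; origin under its middle
- loop_tool: loop tool with wooden handle, 172 mm long, bystander to the right; origin under its middle
- slip_cup: pale cup 66 mm wide, 66 mm high, bystander to the left; origin under its middle
- glaze_pot_a: cream glaze pot with cap, 57 mm wide, 94 mm high, bystander behind the bar; origin under its middle
- glaze_pot_b: squat glaze pot with cap, 53 mm wide, 61 mm high, bystander behind the bar; origin under its middle
Things that resemble listed ones, but are neither listed nor needed, are in the scene too. Leave any pink or yellow look-alike of the mould alone.

How it is judged:
On the way, in this order (a step that is already met when the one before it is completed fails the run):
1. the release is pressed (5 mm or more) while the jaw is still closed narrower than the mould (value of joint release above 0.0045 m and value of joint jaw below 0.085 m), for 0.05 s.
2. the jaw is pushed back to the end of its bar (value of joint jaw above 0.143 m), for 0.1 s.
3. the mould is pushed in between the open jaws up to the bar (x of mould in the frame of clamp above -0.049 m and angle between the x axis of mould and the x axis of clamp, either way round below 0.12 rad and value of joint jaw above 0.095 m), for 0.1 s.
At the end, for the whole second after the job is handed in: The mould lies flat on the bench between the jaws, its long face within 6 mm of the bar and within 4 degrees of square, pressed between the fixed jaw and the sprung pad (at least 1.5 N), with the release up, at rest (x of mould in the frame of clamp above -0.05 m and y of mould in the frame of clamp between 0.04 and 0.049 m and angle between the x axis of mould and the x axis of clamp, either way round below 0.08 rad and angle between mould's own z axis and vertical below 0.08 rad and height (world z) of mould below 0.005 m and contact force between jaw_pad and mould above 1.5 N and value of joint release below 0.004 m and linear speed of mould below 0.01 m/s); the robot touches nothing.
It fails at once if the mould is lifted off the bench or tipped (height (world z) of mould above 0.012 m or angle between mould's own z axis and vertical above 0.2 rad).
It fails at once if the fingers press or squeeze the plaster mould with over 45 N (contact force between the fingers and mould above 45 N).
It fails at once if another thing on the bench is moved by more than 25 mm (distance of any of test_bowl, wood_rib, loop_tool, slip_cup, glaze_pot_a, glaze_pot_b from where it was at the start of the episode above 0.025 m).
It also fails if it takes over 61 s, if anything falls off the work surface, if the arm or the gripper's body presses on something with over 40 N, if the wrist force passes 120 N, or if a joint passes its speed limit or range.

## Robot

A 6-joint arm with a two-finger parallel gripper is mounted at the origin on the work surface; the furniture and walls round the work are solid. World frame = base frame: x ahead of the robot, y to its left, z up, the work surface at z = 0. Lengths are in m, angles in rad, forces in N, time in s.
With the tool pointing down it reaches from about 0.35 to 0.925 m from the base axis. Payload 6.4 kg.
Tool frame: the origin (TCP) lies on the centre line of the jaws, within the pads' length; the fingertips stand 22 mm ahead of it and the grasp point (between the pads) lies 3 mm ahead of it; z points along the fingers, y is the line along which they close (so a half turn about z gives the same grasp; the last joint's range is limited). The gripper opens to 85 mm and grips with 20 to 120 N. Pads are 22 mm wide; open, the fingers measure 114 mm over their backs; the gripper's body (76 mm by 85 mm) begins 54 mm behind the grasp point. The pads swing forward as they close: fully open they stand 13 mm farther back than shut.
Start: joints at [-1.319, 0.245, 1.558, -0, 1.339, -0.174], TCP at [0.268, -0.592, 0.253] pointing down, gripper open.
Joint ranges: [-3.13, 3.13], [-1.02, 2.26], [0.13, 2.54], [-0.95, 4.09], [0.21, 2.88], [-2.74, 2.74]. Speed limits (rad/s): [2.57, 2.57, 3.14, 3.14, 3.14, 3.14].

## Interface

Orientations are given as a 3x3 rotation matrix whose columns are the frame's x, y, z axes.
In Python, from station import sense, imaging, ctrl, models gives the robot as it stands.
- The arm moves only by the shell command python3 -m jog 'ROWS' [OPENING]. ROWS is JSON, one flat list of numbers, 6 for each row, row after row: the shift along the tool's x, y, z each as a share of 0.02 m, from -1 to 1, then the turn, a rotation vector about the tool's x, y, z each as a share of 90 degrees, from -1 to 1. In form: [tx, ty, tz, wx, wy, wz, tx, ty, tz, wx, wy, wz, ...]. A call has 1 to 12 rows; each row shifts and turns the commanded pose from where the row before left it, along the tool's axes as they then stand; what a row does not reach is not made up. A row lasts 1/10 s, in which the tool goes at most 50 mm and 8.59 degrees, less where a joint would pass 70% of its speed; a pose out of reach is approached as far as the arm can. A call with a number of a shift or a turn outside -1 to 1 is refused whole. A call with a gripper value outside its range is refused whole. OPENING is the opening, from -1 (shut) to 1 (fully open), so that 0 is half open, set as the call begins (- or left out, the last holds). The fingers move at their own pace and stop on an object; the grip force is fixed at half the most. Time passes only in rows, so rows that do not move let the fingers close. It gives the time, the measured TCP pose, the force, the opening and the grip force at its end, in the units of the state.
- sense(): the state, without advancing time (a new reading comes with each control period).
- imaging.read_camera(name): name is "scene" or "top" or "wrist"; returns the picture (480x640x3 uint8, red, green, blue); there is no depth.
- imaging.camera_info(name): a dict with "fx", "fy", "cx", "cy" (pixels), "xyz" and "orientation" of the camera in the world. Camera axes: x right, y down, z forward; pixel columns grow to the right and rows downward; lengths in m; the calibration is good to about 2 mm. The wrist camera is an equidistant fisheye: a pixel r from the principal point sees the ray r / f radians off the axis. A picture is of the moment at which its call begins: read the wrist's pose just before it. camera_info takes no time and is no camera call; for the wrist camera it gives the pose at the moment of the call.
- ctrl.hand_in(): hands the job in; it is judged then, once.
Trained networks look in the newest picture that a camera, given by its name, has taken for a name from the list of things; names that differ only in an ending like _2 or _b are one class to them, and where a whole thing is asked for, a point or a joint stands for the part that bears it (a point fixed in the world has none). Each returns a list of dicts, best first, with "p" (0 to 1); they miss things now and then, are a little off and sometimes report something else, mostly with a low value. They report only what shows in the picture. A call takes as long as a camera call. They do not tell look-alikes from the thing itself.
- models.boxes_of(camera, query): "at" ([x, y, z] in m, in world coordinates, good to about 4 mm: the middle of the surface that is visible of it).
- models.masks_of(camera, query): "mask" (480x640 bool, what is visible of it).
The state is a dict: "time_s": time; "qpos": joint angles; "joint_vel": joint speeds; "effort": joint torques, N m; "tcp_pos": TCP position; "tcp_rot": TCP orientation; "wrist_force": force on the tool from outside, world axes, zero at the start; "moment": the same for the moment, N m; "grip_width": finger opening in m; "grasp_force": force on a finger pad.
Only numpy, scipy, OpenCV 4.12 (cv2) and the standard library are available. Lean on these libraries where they do the work, as an engineer would, in place of code of your own. Each camera call takes 0.05 s, during which the arm holds its last target. There are 200 camera calls.

## Working session

There is one attempt and no reset: what is moved stays moved. The work goes in short steps, Python scripts to look and compute and a shell command to move; the robot and the scene stay as the last step left them, time stands still between calls to the robot, and variables do not carry over. Pictures are saved under pics/ and viewed, at most 10 in all, crops included, and the job is handed in when it is done.

```bash
ls; mkdir -p pics; python3 - <<'E'
from station import sense, imaging, ctrl, models
import cv2,numpy as np
s=sense();print(s['time_s'],s['tcp_pos'],np.round(s['tcp_rot'],3).tolist(),s['grip_width'])
for c in['top','scene']:
    im=imaging.read_camera(c);cv2.imwrite(f'pics/{c}0.png',im[:,:,::-1]);print(c,imaging.camera_info(c))
for c in['top','scene']:
    for q in['clamp','jaw','release_top','post_inner','post_outer','pad_face','mould','test_bowl','slip_cup','wood_rib','loop_tool','glaze_pot_a']:
        print(c,q,[(np.round(d['at'],3).tolist(),round(d['p'],2)) for d in models.boxes_of(c,q)[:3]])
E
```

```text
pics
0.0 [ 0.26834304 -0.59144115  0.25215136] [[0.911, 0.413, -0.0], [0.413, -0.911, 0.002], [0.0, -0.002, -1.0]] 0.08534831919388178
top {'fx': 455.1492199559791, 'fy': 455.1492199559791, 'cx': 331.15624332835864, 'cy': 243.14156243101087, 'xyz': array([ 0.36898203, -0.23292119,  1.04772182]), 'orientation': array([[ 0.00752892, -0.98734406,  0.15841407],
       [-0.99993561, -0.00608843,  0.00957654],
       [-0.00849085, -0.15847597, -0.98732633]])}
scene {'fx': 483.3932799252194, 'fy': 483.3932799252194, 'cx': 315.8389326361016, 'cy': 239.50550036491782, 'xyz': array([ 0.0664987 , -1.02461734,  0.97171305]), 'orientation': array([[ 0.86377012, -0.3554057 ,  0.35719458],
       [-0.50371981, -0.59083259,  0.63022473],
       [-0.01294326, -0.72429528, -0.68936843]])}
top clamp [([0.602, -0.226, 0.034], 0.65)]
top jaw [([0.588, -0.22, 0.058], 0.83), ([0.511, -0.428, 0.008], 0.58)]
top release_top [([0.606, -0.222, 0.075], 0.44)]
top post_inner [([0.588, -0.22, 0.063], 0.63), ([0.601, -0.224, 0.037], 0.45)]
top post_outer [([0.578, -0.255, 0.036], 0.69), ([0.595, -0.218, 0.059], 0.
[... 484 characters left out ...]
37], 0.77), ([0.401, -0.504, 0.014], 0.7)]
scene jaw [([0.498, -0.302, 0.039], 0.72), ([0.598, -0.228, 0.062], 0.57)]
scene release_top [([0.606, -0.225, 0.073], 0.55), ([0.596, -0.228, 0.067], 0.45)]
scene post_inner []
scene post_outer [([0.593, -0.231, 0.062], 0.77), ([0.576, -0.262, 0.029], 0.28)]
scene pad_face [([0.602, -0.3, 0.036], 0.27)]
scene mould [([0.496, -0.298, 0.037], 0.85), ([0.281, -0.534, 0.044], 0.74), ([0.297, -0.119, 0.025], 0.69)]
scene test_bowl [([0.461, -0.063, 0.034], 0.65)]
scene slip_cup []
scene wood_rib [([0.508, -0.436, 0.007], 0.85)]
scene loop_tool [([0.4, -0.506, 0.012], 0.5)]
scene glaze_pot_a [([0.708, -0.16, 0.049], 0.76), ([0.708, -0.265, 0.068], 0.74)]
```

View pics/top0.png

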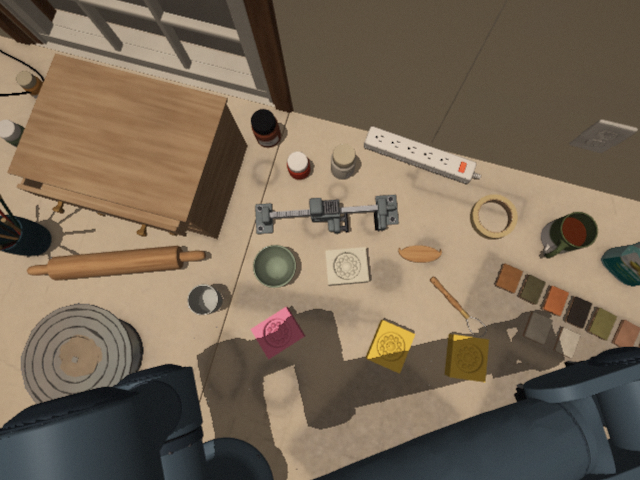

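View pics/scene0.png

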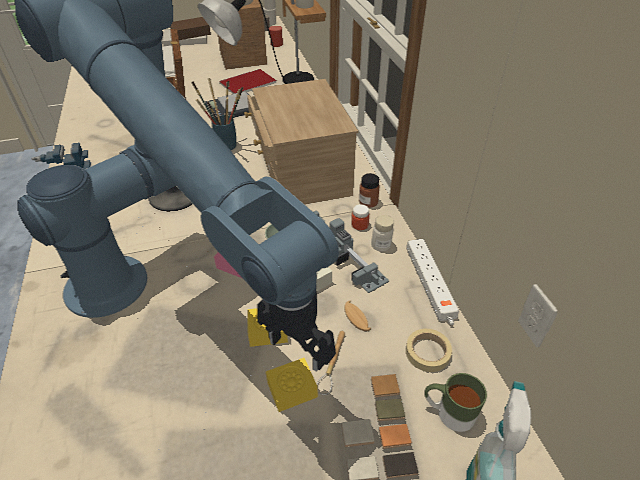

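The top view shows the clamp at (255–398, 212), with the white mould below it at (347, 266), the pink and yellow look-alikes, and the pots behind the bar. I'll zoom in on the clamp.

```bash
python3 - <<'E'
import cv2
im=cv2.imread('pics/top0.png')[180:300,240:420];cv2.imwrite('pics/crop0.png',cv2.resize(im,None,fx=4.4,fy=4.4,interpolation=cv2.INTER_CUBIC))
E
```

```text
(no output)
```

View pics/crop0.png

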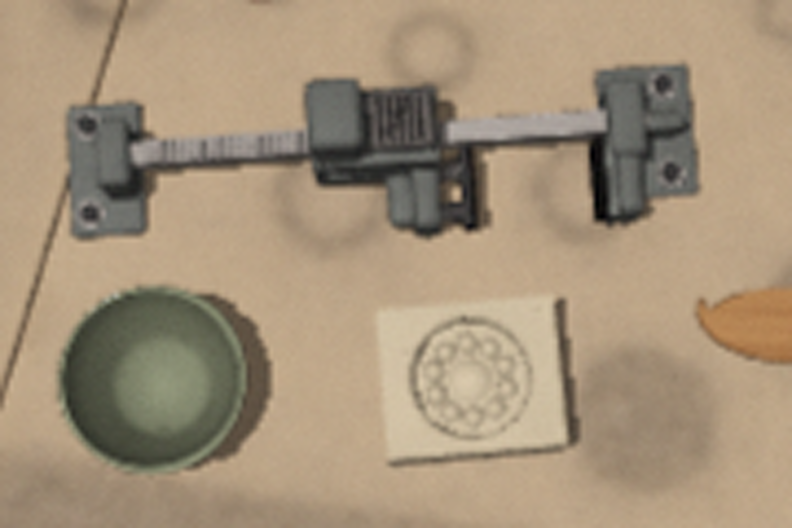

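```bash
cat > h.py <<'E'
import numpy as np
from station import imaging
def bp(cam,uv,z):
    c=imaging.camera_info(cam);R=np.array(c['orientation']);o=np.array(c['xyz'])
    d=R@np.array([(uv[0]-c['cx'])/c['fx'],(uv[1]-c['cy'])/c['fy'],1]);return o+d*(z-o[2])/d[2]
E
python3 - <<'E'
from h import *
P=lambda n,x,y,z:print(n,np.round(bp('top',(240+x/4.4,180+y/4.4),z),4)[:2])
P('rel',401,119,.074)
for a in[(365,92),(436,92),(436,148),(365,148)]:P('relc',*a,.074)
for a in[(306,82),(360,80),(362,150),(310,155)]:P('post',*a,.096)
for a in[(140,153),(290,147),(450,132),(600,123)]:P('bar',*a,.04)
for a in[(607,75),(640,80),(609,218),(645,210)]:P('fixed',*a,.046)
for a in[(592,220),(592,150)]:P('padlow',*a,.009)
for a in[(100,125),(130,125),(130,190),(105,190)]:P('brk',*a,.046)
for a in[(377,310),(553,297),(570,440),(390,460)]:P('mould',*a,.046)
P('padface',487,225,.009);P('padface',470,150,.04)
E
```

```text
rel [ 0.6054 -0.2228]
relc [ 0.6192 -0.2047]
relc [ 0.6194 -0.2402]
relc [ 0.5907 -0.2404]
relc [ 0.5905 -0.205 ]
post [ 0.6184 -0.1764]
post [ 0.6196 -0.2029]
post [ 0.5845 -0.2042]
post [ 0.5819 -0.1789]
bar [ 0.595  -0.0881]
bar [ 0.5986 -0.1654]
bar [ 0.607  -0.2478]
bar [ 0.6121 -0.3251]
fixed [ 0.636  -0.3284]
fixed [ 0.6335 -0.3453]
fixed [ 0.5612 -0.3287]
fixed [ 0.5654 -0.3471]
padlow [ 0.5671 -0.3233]
padlow [ 0.6049 -0.3236]
brk [ 0.6082 -0.068 ]
brk [ 0.6083 -0.0834]
brk [ 0.5743 -0.0844]
brk [ 0.5742 -0.0716]
mould [ 0.5132 -0.2112]
mould [ 0.5204 -0.3001]
mould [ 0.4481 -0.3082]
mould [ 0.4375 -0.2184]
padface [ 0.5641 -0.2679]
padface [ 0.5975 -0.2581]
```

The clamp's yaw is about 4°, with its origin near (0.612, −0.326) and +y towards the left. The mould sits at (0.480, −0.260) with a yaw of about 5°, and the jaw opening is about 60 mm. I'll move above the release with the gripper shut and the tool's y axis along clamp x.

```bash
python3 -m jog '[0.95,-0.415,0,0,0,0,0.95,-0.415,0,0,0,0,0.95,-0.415,0,0,0,0,0.95,-0.415,0,0,0,0,0.95,-0.415,0,0,0,0,0.95,-0.415,0,0,0,0,0.95,-0.415,0,0,0,0,0.95,-0.415,0,0,0,0,0.95,-0.415,0,0,0,0,0.95,-0.415,0,0,0,0,0.95,-0.415,0,0,0,0,0.95,-0.415,0,0,0,0]' -1
python3 -m jog '[0.95,-0.415,0,0,0,0,0.95,-0.415,0,0,0,0,0.95,-0.415,0,0,0,0,0.95,-0.415,0,0,0,0,0.95,-0.415,0,0,0,0,0.95,-0.415,0,0,0,0,0.95,-0.415,0,0,0,0,0.95,-0.415,0,0,0,0,0.95,-0.415,0,0,0,0,0.95,-0.415,0,0,0,0,0.95,-0.415,0,0,0,0,0.95,-0.415,0,0,0,0]'
python3 -m jog '[0,0,0,0,0,-0.086,0,0,0,0,0,-0.086,0,0,0,0,0,-0.086,0,0,0,0,0,-0.086,0,0,0,0,0,-0.086,0,0,0,0,0,-0.086,0,0,0,0,0,-0.086,0,0,0,0,0,-0.086,0,0,0,0,0,-0.086,0,0,0,0,0,0]'
python3 - <<'E'
from station import *
from station import sense, imaging, ctrl, models
import cv2,numpy as np
s=sense();print(s['time_s'],s['tcp_pos'],np.round(s['tcp_rot'],3).tolist(),np.round(s['qpos'],2),s['wrist_force'])
print({k:np.round(v,3).tolist() for k,v in imaging.camera_info('wrist').items()})
im=imaging.read_camera('wrist');cv2.imwrite('pics/w1.png',im[:,:,::-1])
for q in['release_top','post_inner','mould','pad_face']:
        print(q,[(np.round(d['at'],3).tolist(),round(d['p'],2)) for d in models.boxes_of('wrist',q)[:3]])
E
```

```text
time_s: 2.5
tcp_pos: [0.4362, -0.405, 0.2534]
tcp_rot: [[0.91, 0.414, 0.0], [0.414, -0.91, -0.0], [0.0, 0.0, -1.0]]
wrist_force: [0.1, 0.0, -0.2]
grip_width: 0.0003
grasp_force: 0.0
time_s: 3.7
tcp_pos: [0.6022, -0.2198, 0.2534]
tcp_rot: [[0.91, 0.414, 0.0], [0.414, -0.91, 0.0], [0.0, -0.0, -1.0]]
wrist_force: [0.2, -0.2, -0.4]
grip_width: 0.0003
grasp_force: 0.0
time_s: 4.7
tcp_pos: [0.6016, -0.2207, 0.2534]
tcp_rot: [[-0.072, 0.997, 0.0], [0.997, 0.072, 0.0], [0.0, 0.0, -1.0]]
wrist_force: [0.1, -0.2, -0.0]
grip_width: 0.0002
grasp_force: 0.0
4.7 [ 0.60164734 -0.22071723  0.25339876] [[-0.072, 0.997, 0.0], [0.997, 0.072, 0.0], [0.0, 0.0, -1.0]] [-0.53  0.22  1.58  0.    1.34 -0.6 ] [ 0.057417   -0.21473112 -0.03792476]
{'fx': 371.648, 'fy': 371.648, 'cx': 320.866, 'cy': 243.978, 'xyz': [0.598, -0.155, 0.375], 'orientation': [[0.997, 0.07, 0.019], [0.073, -0.963, -0.259], [0.001, 0.259, -0.966]]}
release_top [([0.606, -0.221, 0.071], 0.86)]
post_inner [([0.596, -0.216, 0.071], 0.91)]
mould [([0.487, -0.253, 0.045], 0.87), ([0.264, -0.484, 0.026], 0.8), ([0.316, -0.346, 0.039], 0.72)]
pad_face [([0.579, -0.254, 0.036], 0.63)]
```

View pics/w1.png

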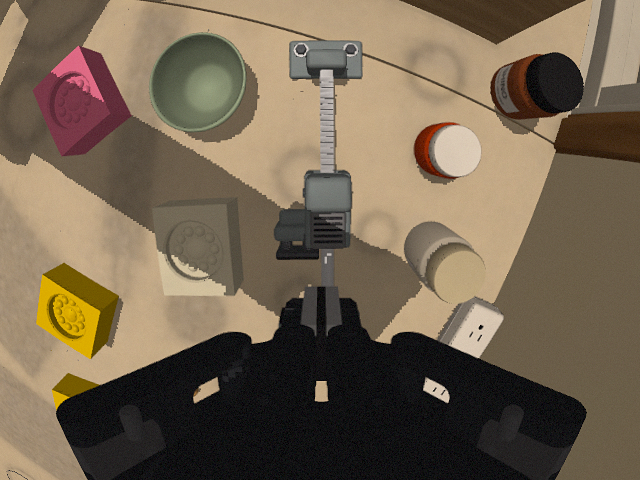

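The wrist view shows the bar vertical at column 327, the post top at (328, 191), the release plate at (332, 230) and the pots to the right. The tool's yaw therefore matches the clamp's. I'll back-project these points now.

```bash
cat >> h.py <<'E'
def bw(uv,z,c=None):
    c=c or imaging.camera_info('wrist');R=np.array(c['orientation']);o=np.array(c['xyz'])
    p=np.array([uv[0]-c['cx'],uv[1]-c['cy']])/c['fx'];r=np.linalg.norm(p)
    d=R@np.append(p/r*np.sin(r),np.cos(r));return o+d*(z-o[2])/d[2]
O=np.array([.612,-.326]);a=np.deg2rad(4.1)
CX=np.array([np.cos(a),np.sin(a)]);CY=np.array([-np.sin(a),np.cos(a)])
def cl(p):d=np.asarray(p)[:2]-O;return np.round([d@CX,d@CY],4)
E
python3 - <<'E'
from h import *
for n,u,z in[('plate L',(315,247),.074),('plate R',(351,247),.074),('postL',(307,209),.096),('postR',(350,209),.096),('postbL',(306,174),.096),('bar1',(327,90),.042),('bar2',(327,165),.042),('bar3',(327.5,258),.042),('brL',(306,56),.046),('brR',(347,56),.046),('m',(152,202),.046),('m',(238,198),.046),('m',(242,294),.046),('m',(162,295),.046)]:
    p=bw(u,z);print(n,np.round(p[:2],4),cl(p))
E
```

```text
plate L [ 0.5994 -0.2401] [-0.0064  0.0866]
plate R [ 0.6296 -0.2379] [0.0239 0.0866]
postL [ 0.5912 -0.2045] [-0.012   0.1227]
postR [ 0.6239 -0.2021] [0.0207 0.1227]
postbL [ 0.5888 -0.1778] [-0.0126  0.1494]
bar1 [ 0.6002 -0.1052] [0.0041 0.2211]
bar2 [ 0.6051 -0.1726] [0.0041 0.1535]
bar3 [ 0.6119 -0.2588] [0.0047 0.067 ]
brL [ 0.5797 -0.0757] [-0.0143  0.2519]
brR [ 0.6155 -0.073 ] [0.0216 0.2521]
m [ 0.4402 -0.2144] [-0.1633  0.1236]
m [ 0.5267 -0.2068] [-0.0766  0.125 ]
m [ 0.5317 -0.3002] [-0.0782  0.0314]
m [ 0.4462 -0.31  ] [-0.1643  0.0278]
```

```bash
python3 -m jog '[0,0.4,0,0,0,0,0,0,0.95,0,0,0,0,0,0.95,0,0,0,0,0,0.95,0,0,0,0,0,0.95,0,0,0,0,0,0.95,0,0,0,0,0,0.95,0,0,0,0,0,0.95,0,0,0,0,0,0,0,0,0]'
python3 -m jog '[0,0,0.3,0,0,0,0,0,0.3,0,0,0,0,0,0.25,0,0,0,0,0,0,0,0,0]'
```

```text
time_s: 5.85
tcp_pos: [0.6081, -0.2206, 0.1169]
tcp_rot: [[-0.07, 0.998, -0.005], [0.998, 0.07, 0.003], [0.003, -0.005, -1.0]]
wrist_force: [0.0, -0.4, 0.1]
grip_width: -0.0003
grasp_force: 0.0
time_s: 6.25
tcp_pos: [0.6093, -0.2215, 0.1029]
tcp_rot: [[-0.071, 0.998, -0.001], [0.998, 0.071, 0.0], [0.0, -0.001, -1.0]]
wrist_force: [-0.6, 0.0, -0.4]
grip_width: 0.0002
grasp_force: 0.0
```

```bash
python3 -m jog '[0,0,0.3,0,0,0,0,0,0,0,0,0]'; python3 -m jog '[0,0,0.15,0,0,0,0,0,0,0,0,0]'; python3 -m jog '[0,0,0.15,0,0,0,0,0,0,0,0,0]';
```

```text
time_s: 6.45
tcp_pos: [0.6091, -0.2214, 0.0966]
tcp_rot: [[-0.071, 0.998, -0.001], [0.998, 0.071, 0.001], [0.001, -0.001, -1.0]]
wrist_force: [-0.2, 0.6, 0.3]
grip_width: 0.0
grasp_force: 0.0
time_s: 6.65
tcp_pos: [0.6096, -0.2217, 0.0943]
tcp_rot: [[-0.071, 0.997, 0.0], [0.997, 0.071, -0.0], [-0.0, 0.0, -1.0]]
wrist_force: [-0.0, -0.7, 1.3]
grip_width: -0.0
grasp_force: 0.7
time_s: 6.85
tcp_pos: [0.6097, -0.2218, 0.0914]
tcp_rot: [[-0.071, 0.997, 0.001], [0.997, 0.071, -0.0], [-0.0, 0.001, -1.0]]
wrist_force: [0.2, 0.4, 2.1]
grip_width: 0.0001
grasp_force: 1.0
```

```bash
python3 -m jog '[0,0,0.15,0,0,0,0.2,0,0,0,0,0,0.2,0,0,0,0,0,0.2,0,0,0,0,0,0,0,0,0,0,0]'; python3 -m jog '[0.4,0,0,0,0,0,0.4,0,0,0,0,0,0.4,0,0,0,0,0,0.4,0,0,0,0,0]'
```

```text
time_s: 7.35
tcp_pos: [0.6087, -0.2089, 0.0885]
tcp_rot: [[-0.071, 0.997, 0.0], [0.997, 0.071, 0.0], [0.0, 0.0, -1.0]]
wrist_force: [0.4, 1.7, 2.4]
grip_width: -0.0001
grasp_force: 1.3
time_s: 7.75
tcp_pos: [0.6062, -0.177, 0.0885]
tcp_rot: [[-0.071, 0.997, -0.0], [0.997, 0.071, -0.0], [-0.0, -0.0, -1.0]]
wrist_force: [-0.5, -1.7, 4.2]
grip_width: 0.0001
grasp_force: 2.2
```

```bash
python3 -m jog '[0.5,0,0,0,0,0,0.5,0,0,0,0,0,0.5,0,0,0,0,0,0.5,0,0,0,0,0]'; python3 -m jog '[0.15,0,0,0,0,0,0.15,0,0,0,0,0]';python3 -m jog '[0.15,0,0,0,0,0,0,0,0,0,0,0]'
```

```text
time_s: 8.15
tcp_pos: [0.6032, -0.1369, 0.0882]
tcp_rot: [[-0.071, 0.997, -0.001], [0.997, 0.071, 0.0], [0.0, -0.001, -1.0]]
wrist_force: [-2.2, -2.2, 4.7]
grip_width: 0.0003
grasp_force: 2.4
time_s: 8.35
tcp_pos: [0.6028, -0.1312, 0.088]
tcp_rot: [[-0.071, 0.997, -0.001], [0.997, 0.071, 0.0], [0.0, -0.001, -1.0]]
wrist_force: [-1.9, -2.3, 3.1]
grip_width: -0.0001
grasp_force: 2.5
time_s: 8.55
tcp_pos: [0.6027, -0.1283, 0.088]
tcp_rot: [[-0.071, 0.998, -0.001], [0.998, 0.071, 0.001], [0.001, -0.001, -1.0]]
wrist_force: [-1.9, 0.9, 3.4]
grip_width: -0.0002
grasp_force: 1.6
```

```bash
python3 -m jog '[0.15,0,0,0,0,0,0,0,0,0,0,0]';python3 -m jog '[0.15,0,0,0,0,0,0,0,0,0,0,0]'
```

```text
time_s: 8.75
tcp_pos: [0.6027, -0.1278, 0.0881]
tcp_rot: [[-0.071, 0.997, 0.001], [0.997, 0.071, -0.004], [-0.004, 0.0, -1.0]]
wrist_force: [-2.9, -9.7, 0.8]
grip_width: 0.0002
grasp_force: 6.0
time_s: 8.95
tcp_pos: [0.6028, -0.1277, 0.0882]
tcp_rot: [[-0.071, 0.997, 0.002], [0.997, 0.071, -0.009], [-0.009, 0.001, -1.0]]
wrist_force: [-1.4, -19.4, -2.6]
grip_width: 0.0
grasp_force: 11.6
```

```bash
python3 -m jog '[-0.6,0,0,0,0,0,0,0,-0.95,0,0,0,0,0,-0.95,0,0,0,0,0,-0.95,0,0,0,0,0,-0.95,0,0,0,0,0,-0.95,0,0,0,0,0,-0.95,0,0,0]'
python3 -m jog '[-0.557,-0.942,0,0,0,0,-0.557,-0.942,0,0,0,0,-0.557,-0.942,0,0,0,0,-0.557,-0.942,0,0,0,0,-0.557,-0.942,0,0,0,0,-0.557,-0.942,0,0,0,0,-0.557,-0.942,0,0,0,0,-0.557,-0.942,0,0,0,0,-0.557,-0.942,0,0,0,0,-0.557,-0.942,0,0,0,0,-0.557,-0.942,0,0,0,0]' 0.15
python3 -m jog '[0,0,0,0,0,0.091,0,0,0,0,0,0.091,0,0,0,0,0,0.091,0,0,0,0,0,0.091,0,0,0,0,0,0.091,0,0,0,0,0,0.091,0,0,0,0,0,0.091,0,0,0,0,0,0.091,0,0,0,0,0,0.091,0,0,0,0,0,0.091,0,0,0,0,0,0.091,0,0,0,0,0,0]'
python3 - <<'E'
from h import *
from station import models
import cv2
im=imaging.read_camera('wrist');cv2.imwrite('pics/w2.png',im[:,:,::-1])
im=imaging.read_camera('top');cv2.imwrite('pics/top2.png',cv2.resize(im[180:300,240:420,::-1],None,fx=4.4,fy=4.4,interpolation=cv2.INTER_CUBIC))
for q in['mould','release_top','pad_face']:print(q,[(np.round(d['at'],3).tolist(),round(d['p'],2)) for d in models.boxes_of('wrist',q)[:3]])
E
```

```text
time_s: 9.65
tcp_pos: [0.6033, -0.1344, 0.2023]
tcp_rot: [[-0.071, 0.998, -0.0], [0.998, 0.071, 0.002], [0.002, 0.0, -1.0]]
wrist_force: [0.4, -0.5, 0.3]
grip_width: 0.0
grasp_force: 0.0
time_s: 10.75
tcp_pos: [0.4047, -0.2718, 0.2018]
tcp_rot: [[-0.071, 0.998, 0.001], [0.998, 0.071, 0.001], [0.001, 0.001, -1.0]]
wrist_force: [-0.5, 0.7, 0.5]
grip_width: 0.0493
grasp_force: 0.0
time_s: 11.95
tcp_pos: [0.4054, -0.2714, 0.2018]
tcp_rot: [[0.998, 0.069, 0.001], [0.069, -0.998, 0.001], [0.001, -0.001, -1.0]]
wrist_force: [-0.6, 0.1, -0.1]
grip_width: 0.0494
grasp_force: 0.0
mould [([0.322, -0.333, 0.039], 0.97), ([0.482, -0.254, 0.044], 0.94), ([0.342, -0.125, 0.039], 0.93)]
release_top []
pad_face [([0.572, -0.174, 0.031], 0.58), ([0.48, -0.085, 0.023], 0.17)]
```

View pics/w2.png

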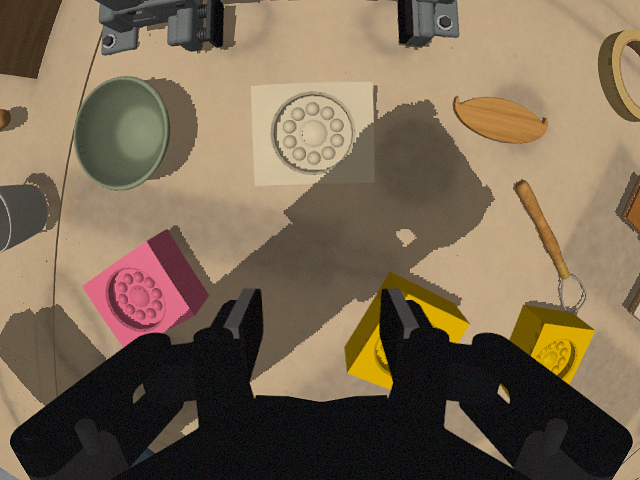

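View pics/top2.png

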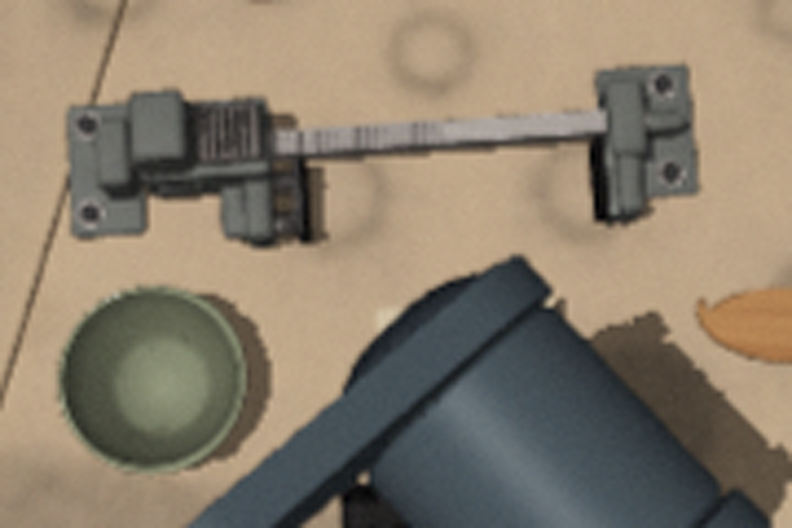

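The jaw is fully back. In the wrist view the mould's corners are (251,86), (374,82), (375,184) and (254,186), so it is nearly square. The nearest corner of the yellow block is at (391,275).

```bash
python3 - <<'E'
from h import *
for n,u,z in[('m1',(251,86),.046),('m2',(374,82),.046),('m3',(375,184),.046),('m4',(254,186),.046),('Y',(391,275),.046),('Y2',(470,323),.046),('P',(166,231),.046),('P2',(208,293),0.0),('fixpad',(403,43),.009),('jawpad',(218,46),.009),('padtop',(207,2),.04),('bowl',(168,120),.04)]:
    p=bw(u,z);print(n,np.round(p[:2],4),cl(p))
print(cl([.4054,-.2714]))
E
```

```text
m1 [ 0.5153 -0.2118] [-0.0883  0.1209]
m2 [ 0.5243 -0.3027] [-0.0858  0.0295]
m3 [ 0.4472 -0.3097] [-0.1632  0.0281]
m4 [ 0.4393 -0.2186] [-0.1645  0.1195]
Y [ 0.3759 -0.3304] [-0.2358  0.0125]
Y2 [ 0.3348 -0.4094] [-0.2825 -0.0633]
P [ 0.3995 -0.1456] [-0.1991  0.1951]
P2 [ 0.3281 -0.1671] [-0.2718  0.1788]
fixpad [ 0.5697 -0.3302] [-0.0425 -0.0011]
jawpad [ 0.5573 -0.1721] [-0.0435  0.1574]
padtop [ 0.5881 -0.168 ] [-0.0125  0.1594]
bowl [ 0.4892 -0.1437] [-0.1094  0.1906]
[-0.2022  0.0692]
```

```bash
python3 -m jog '[0,-0.25,0.92,0,0,0,0,0,0.92,0,0,0,0,0,0.92,0,0,0,0,0,0.92,0,0,0,0,0,0.92,0,0,0,0,0,0.92,0,0,0,0,0,0.92,0,0,0,0,0,0.92,0,0,0,0,0,0.92,0,0,0,0,0,0,0,0,0]'
python3 -m jog '[0.4,0,0,0,0,0,0.4,0,0,0,0,0,0.3,0,0,0,0,0,0.2,0,0,0,0,0,0.2,0,0,0,0,0,0.1,0,0,0,0,0]'
```

```text
time_s: 13.2
tcp_pos: [0.4035, -0.2653, 0.0344]
tcp_rot: [[0.998, 0.07, -0.004], [0.07, -0.998, 0.004], [-0.003, -0.004, -1.0]]
wrist_force: [-0.9, 1.5, 0.2]
grip_width: 0.0489
grasp_force: 0.0
time_s: 13.8
tcp_pos: [0.437, -0.2645, 0.0369]
tcp_rot: [[0.998, 0.07, -0.001], [0.07, -0.998, -0.0], [-0.001, 0.0, -1.0]]
wrist_force: [-2.4, -0.5, 1.8]
grip_width: 0.0487
grasp_force: 1.4
```

```bash
python3 -m jog '[0.25,0.07,0,0,0,0,0.25,0.07,0,0,0,0,0.25,0.07,0,0,0,0,0.25,0.07,0,0,0,0,0.25,0.07,0,0,0,0,0.25,0.07,0,0,0,0,0.25,0.07,0,0,0,0,0.25,0.07,0,0,0,0,0.25,0.07,0,0,0,0,0.25,0.07,0,0,0,0]'
python3 - <<'E'
from h import *
from station import models,sense
import cv2
print(cl(sense()['tcp_pos']))
im=imaging.read_camera('wrist');cv2.imwrite('pics/w3.png',im[:,:,::-1])
E
```

```text
time_s: 14.8
tcp_pos: [0.4881, -0.2752, 0.0367]
tcp_rot: [[0.998, 0.069, 0.0], [0.069, -0.998, -0.0], [0.0, 0.0, -1.0]]
wrist_force: [-1.6, 0.3, -0.5]
grip_width: 0.0488
grasp_force: 0.6
[-0.1199  0.0596]
```

View pics/w3.png

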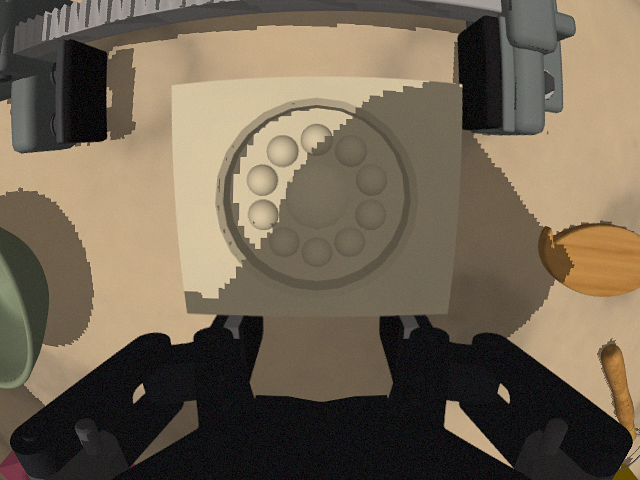

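The mould's far corners are at (172,86) and (462,82), with the fixed pad at column ~460 and the sprung pad at ~107. I'll check the margin to the fixed pad.

```bash
python3 - <<'E'
from h import *
for n,u,z in[('m1',(172,86),.046),('m2',(462,83),.046),('m3',(450,315),.046),('m4',(190,313),.046),('fp top',(460,20),.04),('fp top near',(460,130),.04),('fp bot',(460,125),.009),('jp top',(107,50),.04),('jp bot',(107,140),.009),('bar',(300,10),.042)]:
    p=bw(u,z);print(n,np.round(p[:2],4),cl(p))
E
```

```text
m1 [ 0.5736 -0.2228] [-0.031   0.1057]
m2 [ 0.5806 -0.3136] [-0.0304  0.0146]
m3 [ 0.5029 -0.3202] [-0.1084  0.0136]
m4 [ 0.4973 -0.2292] [-0.1075  0.1048]
fp top [ 0.6046 -0.3143] [-0.0065  0.0122]
fp top near [ 0.5659 -0.3164] [-0.0453  0.0129]
fp bot [ 0.5707 -0.328 ] [-0.0413  0.001 ]
jp top [ 0.5898 -0.1924] [-0.0126  0.1349]
jp bot [ 0.5568 -0.1752] [-0.0442  0.1543]
bar [ 0.6001 -0.2613] [-0.0072  0.0653]
```

The right margin is 14 mm, the mould is square, and there is about 25 mm left to the bar. I'll push straight in now.

```bash
python3 -m jog '[0.25,0,0,0,0,0,0.25,0,0,0,0,0,0.25,0,0,0,0,0,0.2,0,0,0,0,0]'; python3 -m jog '[0.1,0,0,0,0,0,0.1,0,0,0,0,0]'; python3 -m jog '[0.1,0,0,0,0,0,0,0,0,0,0,0]'; python3 -m jog '[0.1,0,0,0,0,0,0,0,0,0,0,0]'
```

```text
time_s: 15.25
tcp_pos: [0.5071, -0.2738, 0.0369]
tcp_rot: [[0.998, 0.069, 0.0], [0.069, -0.998, -0.0], [0.0, 0.0, -1.0]]
wrist_force: [-3.3, -0.3, 1.1]
grip_width: 0.049
grasp_force: 1.4
time_s: 15.45
tcp_pos: [0.5108, -0.2735, 0.0368]
tcp_rot: [[0.998, 0.069, -0.0], [0.069, -0.998, -0.0], [-0.0, 0.0, -1.0]]
wrist_force: [-2.8, 0.3, 1.4]
grip_width: 0.0491
grasp_force: 1.4
time_s: 15.65
tcp_pos: [0.513, -0.2733, 0.0367]
tcp_rot: [[0.998, 0.069, 0.001], [0.069, -0.998, -0.0], [0.001, 0.0, -1.0]]
wrist_force: [-0.3, -0.6, 0.3]
grip_width: 0.0494
grasp_force: 0.3
time_s: 15.85
tcp_pos: [0.5148, -0.2731, 0.0367]
tcp_rot: [[0.998, 0.069, 0.0], [0.069, -0.998, 0.0], [0.0, 0.0, -1.0]]
wrist_force: [-1.5, 0.5, 1.7]
grip_width: 0.049
grasp_force: 0.5
```

```bash
python3 -m jog '[0.1,0,0,0,0,0,0,0,0,0,0,0]'; python3 -m jog '[0.1,0,0,0,0,0,0,0,0,0,0,0]'
```

```text
time_s: 16.05
tcp_pos: [0.5168, -0.273, 0.0366]
tcp_rot: [[0.998, 0.069, 0.0], [0.069, -0.998, 0.0], [0.0, -0.0, -1.0]]
wrist_force: [-0.8, -0.6, 0.7]
grip_width: 0.0494
grasp_force: 0.5
time_s: 16.25
tcp_pos: [0.5178, -0.273, 0.0366]
tcp_rot: [[0.998, 0.07, -0.003], [0.07, -0.998, 0.0], [-0.003, -0.0, -1.0]]
wrist_force: [-5.7, -1.6, 2.8]
grip_width: 0.0487
grasp_force: 3.2
```

```bash
python3 -m jog '[0.1,0,0,0,0,0,0,0,0,0,0,0]'; python3 -m jog '[0.05,0,0,0,0,0,0,0,0,0,0,0]'
python3 - <<'E'
from h import *
from station import sense
import cv2
print(cl(sense()['tcp_pos']))
im=imaging.read_camera('wrist');cv2.imwrite('pics/w4.png',im[:,:,::-1])
E
```

```text
time_s: 16.45
tcp_pos: [0.518, -0.2731, 0.0366]
tcp_rot: [[0.997, 0.071, -0.008], [0.071, -0.997, 0.001], [-0.008, -0.001, -1.0]]
wrist_force: [-16.0, -1.9, 10.5]
grip_width: 0.0493
grasp_force: 7.8
time_s: 16.65
tcp_pos: [0.518, -0.2731, 0.0366]
tcp_rot: [[0.997, 0.071, -0.01], [0.071, -0.997, 0.001], [-0.01, -0.002, -1.0]]
wrist_force: [-19.9, -2.9, 12.6]
grip_width: 0.0497
grasp_force: 10.1
[-0.0899  0.0595]
```

View pics/w4.png

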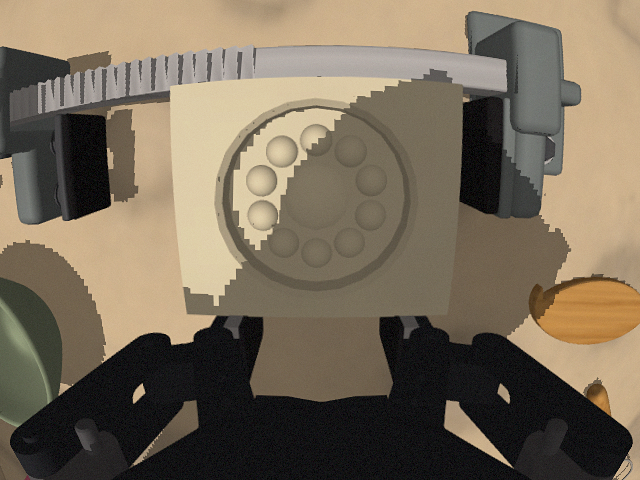

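It is seated: the far edge lies along the bar, square, at (172–462, 85). I'll back off, rise and shut the gripper.

```bash
python3 -m jog '[-0.4,0,0,0,0,0,-0.75,0,0,0,0,0,-0.75,0,0,0,0,0,0,0,-0.95,0,0,0,0,0,-0.95,0,0,0,0,0,-0.95,0,0,0,0,0,-0.95,0,0,0,0,0,-0.95,0,0,0,0,0,-0.95,0,0,0,0,0,-0.95,0,0,0,0,0,-0.95,0,0,0]'
python3 -m jog '[0,0,0,0,0,-0.091,0,0,0,0,0,-0.091,0,0,0,0,0,-0.091,0,0,0,0,0,-0.091,0,0,0,0,0,-0.091,0,0,0,0,0,-0.091,0,0,0,0,0,-0.091,0,0,0,0,0,-0.091,0,0,0,0,0,-0.091,0,0,0,0,0,-0.091,0,0,0,0,0,-0.091,0,0,0,0,0,0]' -1
python3 - <<'E'
from h import *
from station import sense
p=sense()['tcp_pos'];c=cl(p);print(c,(.262-c[1])/.02,(.002-c[0])/.02)
E
```

```text
time_s: 17.8
tcp_pos: [0.4841, -0.2752, 0.1896]
tcp_rot: [[0.998, 0.069, 0.001], [0.069, -0.998, -0.0], [0.001, 0.0, -1.0]]
wrist_force: [0.6, 0.4, 0.2]
grip_width: 0.0493
grasp_force: 0.0
time_s: 19.0
tcp_pos: [0.4841, -0.2752, 0.1888]
tcp_rot: [[-0.071, 0.998, 0.001], [0.998, 0.071, -0.0], [-0.0, 0.001, -1.0]]
wrist_force: [0.7, 0.8, -0.4]
grip_width: -0.0001
grasp_force: 0.0
[-0.124   0.0598] 10.110000000000001 6.3
```

```bash
python3 -m jog '[0.92,0.573,0,0,0,0,0.92,0.573,0,0,0,0,0.92,0.573,0,0,0,0,0.92,0.573,0,0,0,0,0.92,0.573,0,0,0,0,0.92,0.573,0,0,0,0,0.92,0.573,0,0,0,0,0.92,0.573,0,0,0,0,0.92,0.573,0,0,0,0,0.92,0.573,0,0,0,0,0.92,0.573,0,0,0,0,0,0,0,0,0,0]'
python3 -m jog '[0,0,0.86,0,0,0,0,0,0.86,0,0,0,0,0,0.86,0,0,0,0,0,0.86,0,0,0,0,0,0.86,0,0,0,0,0,0.86,0,0,0,0,0,0,0,0,0]'
python3 - <<'E'
from h import *
from station import sense
print(cl(sense()['tcp_pos']))
E
```

```text
time_s: 20.2
tcp_pos: [0.596, -0.0625, 0.1887]
tcp_rot: [[-0.071, 0.998, 0.001], [0.998, 0.071, 0.001], [0.001, 0.001, -1.0]]
wrist_force: [0.4, -0.3, 0.4]
grip_width: 0.0002
grasp_force: 0.0
time_s: 20.9
tcp_pos: [0.5931, -0.0645, 0.0828]
tcp_rot: [[-0.068, 0.998, -0.005], [0.998, 0.068, 0.002], [0.002, -0.005, -1.0]]
wrist_force: [-0.5, 0.1, -0.3]
grip_width: -0.0005
grasp_force: 0.0
[-2.000e-04  2.621e-01]
```

```bash
python3 -m jog '[-0.3,0,0,0,0,0,-0.3,0,0,0,0,0,-0.3,0,0,0,0,0,0,0,0,0,0,0]'; python3 -m jog '[-0.3,0,0,0,0,0,-0.3,0,0,0,0,0,-0.3,0,0,0,0,0,-0.3,0,0,0,0,0,-0.3,0,0,0,0,0]';  python3 -m jog '[-0.2,0,0,0,0,0,-0.2,0,0,0,0,0,-0.2,0,0,0,0,0]'
```

```text
time_s: 21.3
tcp_pos: [0.5972, -0.0833, 0.0867]
tcp_rot: [[-0.07, 0.998, 0.002], [0.998, 0.07, -0.0], [-0.001, 0.002, -1.0]]
wrist_force: [0.2, 0.3, 0.3]
grip_width: -0.0002
grasp_force: 0.2
time_s: 21.8
tcp_pos: [0.5992, -0.1115, 0.0863]
tcp_rot: [[-0.071, 0.997, 0.002], [0.997, 0.071, 0.002], [0.002, 0.002, -1.0]]
wrist_force: [1.3, 2.4, 0.8]
grip_width: 0.0
grasp_force: 0.7
time_s: 22.1
tcp_pos: [0.6001, -0.1236, 0.0863]
tcp_rot: [[-0.071, 0.997, 0.002], [0.997, 0.071, 0.001], [0.001, 0.002, -1.0]]
wrist_force: [0.9, 6.4, 2.7]
grip_width: 0.0001
grasp_force: 3.3
```

```bash
python3 -m jog '[-0.15,0,0,0,0,0,-0.15,0,0,0,0,0,-0.15,0,0,0,0,0,-0.15,0,0,0,0,0]';  python3 -m jog '[-0.15,0,0,0,0,0,0,0,0,0,0,0]';python3 -m jog '[-0.1,0,0,0,0,0,0,0,0,0,0,0]'; python3 -m jog '[-0.1,0,0,0,0,0,0,0,0,0,0,0]'
python3 - <<'E'
from h import *
from station import sense
print(cl(sense()['tcp_pos']))
im=imaging.read_camera('top')
import cv2;cv2.imwrite('pics/w5.png',np.hstack([cv2.resize(im[180:300,240:420],(600,400)) ])[:,:,::-1])
E
```

```text
time_s: 22.5
tcp_pos: [0.6009, -0.1348, 0.0863]
tcp_rot: [[-0.071, 0.997, 0.001], [0.997, 0.071, 0.003], [0.003, 0.002, -1.0]]
wrist_force: [1.1, 9.3, 4.0]
grip_width: 0.0002
grasp_force: 4.8
time_s: 22.7
tcp_pos: [0.6012, -0.1384, 0.0863]
tcp_rot: [[-0.071, 0.998, 0.002], [0.998, 0.071, 0.002], [0.002, 0.002, -1.0]]
wrist_force: [1.4, 6.3, 2.4]
grip_width: -0.0001
grasp_force: 3.3
time_s: 22.9
tcp_pos: [0.6013, -0.1398, 0.0863]
tcp_rot: [[-0.071, 0.998, 0.002], [0.997, 0.071, 0.003], [0.003, 0.002, -1.0]]
wrist_force: [1.8, 8.8, 3.5]
grip_width: -0.0002
grasp_force: 4.3
time_s: 23.1
tcp_pos: [0.6014, -0.1419, 0.0863]
tcp_rot: [[-0.071, 0.997, 0.002], [0.997, 0.071, 0.002], [0.002, 0.002, -1.0]]
wrist_force: [2.1, 8.2, 2.4]
grip_width: 0.0002
grasp_force: 4.1
[0.0026 0.1844]
```

```bash
for i in 1; do python3 -m jog '[-0.1,0,0,0,0,0,0,0,0,0,0,0]'; python3 -m jog '[-0.1,0,0,0,0,0,0,0,0,0,0,0]'; python3 -m jog '[-0.1,0,0,0,0,0,0,0,0,0,0,0]'; done | grep -E 'pos|force'
```

```text
tcp_pos: [0.6016, -0.1435, 0.0863]
wrist_force: [2.0, 9.9, 4.2]
grasp_force: 4.7
tcp_pos: [0.6017, -0.1452, 0.0863]
wrist_force: [2.4, 11.2, 3.8]
grasp_force: 5.3
tcp_pos: [0.6019, -0.1474, 0.0863]
wrist_force: [1.5, 10.7, 3.9]
grasp_force: 5.0
```

```bash
python3 -m jog '[-0.1,0,0,0,0,0,0,0,0,0,0,0]' | grep -E 'pos|force';  python3 -m jog '[-0.05,0,0,0,0,0,0,0,0,0,0,0]' | grep -E 'pos|force'
python3 - <<'E'
from h import *
import cv2
im=imaging.read_camera('top')
cv2.imwrite('pics/top6.png',cv2.resize(im[180:300,240:420,::-1],None,fx=4.4,fy=4.4,interpolation=cv2.INTER_CUBIC))
E
```

```text
tcp_pos: [0.602, -0.149, 0.0863]
wrist_force: [1.8, 11.2, 4.3]
grasp_force: 5.7
tcp_pos: [0.602, -0.1492, 0.0863]
wrist_force: [1.6, 14.5, 5.0]
grasp_force: 7.2
```

View pics/top6.png

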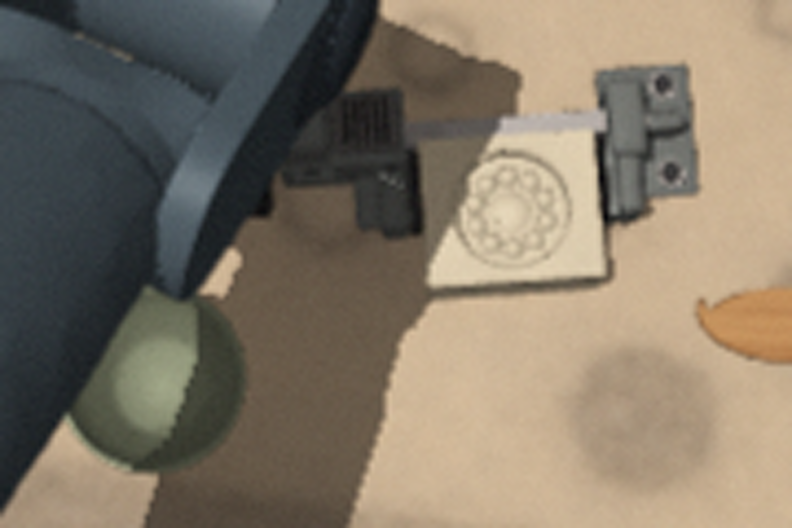

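The mould lies between the fixed jaw at x≈605 and the pad at x≈425, against the bar. The pad is now bottomed, so I'll back off and rise.

```bash
python3 -m jog '[0.2,0,0,0,0,0,0.5,0,0,0,0,0,0.5,0,0,0,0,0,0,0,-0.95,0,0,0,0,0,-0.95,0,0,0,0,0,-0.95,0,0,0,0,0,-0.95,0,0,0,0,0,-0.95,0,0,0,0,0,0,0,0,0]'
python3 - <<'E'
from h import *
import cv2
im=imaging.read_camera('wrist');
cv2.imwrite('pics/w7.png',im[:,:,::-1])
E
```

```text
time_s: 25.1
tcp_pos: [0.6012, -0.1289, 0.1837]
tcp_rot: [[-0.071, 0.997, 0.005], [0.997, 0.071, -0.003], [-0.003, 0.005, -1.0]]
wrist_force: [0.4, -0.5, 0.2]
grip_width: 0.0
grasp_force: 0.0
```

View pics/w7.png

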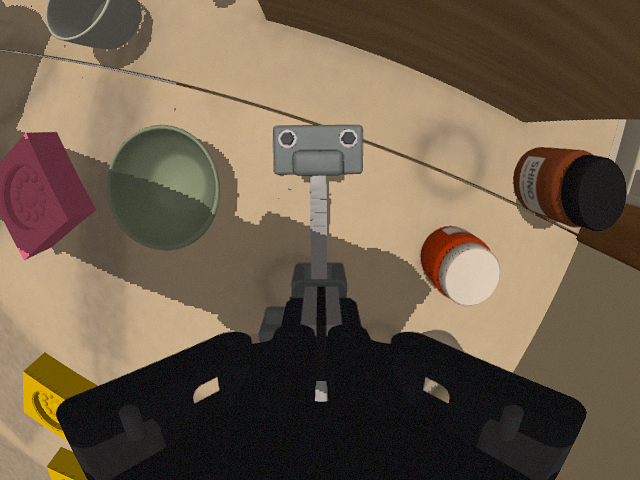

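The tool is clear and the post is visible at (320, 280). That was the last picture, so I'll do a numeric check with the networks before handing in.

```bash
python3 -m jog '[0.5,0,-0.5,0,0,0,0.5,0,-0.5,0,0,0,0.5,0,-0.5,0,0,0,0.5,0,-0.5,0,0,0,0,0,0,0,0,0]' | grep force
python3 - <<'E'
from h import *
from station import models
import cv2
imaging.read_camera('top')
for q in['mould','release_top']:
    for d in models.masks_of('top',q):
        m=d['mask'].astype(np.uint8);v,u=np.nonzero(m)
        if not(300<u.mean()<380 and 190<v.mean()<250):continue
        r=cv2.minAreaRect(np.column_stack([u,v]).astype(np.float32))
        z={'mould':.046,'release_top':.074}[q]
        print(q,round(d['p'],2),r,cl(bp('top',r[0],z)),[cl(bp('top',b,z)).tolist() for b in cv2.boxPoints(r)])
E
```

```text
wrist_force: [-0.5, 0.4, -0.0]
grasp_force: 0.0
mould 0.8 ((356.4898681640625, 228.85787963867188), (36.692230224609375, 41.465782165527344), 85.91438293457031) [-0.0461  0.0497] [[-0.0044, 0.0963], [-0.0037, 0.0029], [-0.0873, 0.0037], [-0.088, 0.096]]
release_top 0.61 ((321.5, 207.5), (13.0, 15.0), 90.0) [0.0012 0.1245] [[0.0169, 0.1401], [0.0148, 0.1072], [-0.0144, 0.109], [-0.0123, 0.1418]]
```

```bash
python3 -c "
from station import ctrl;print(ctrl.hand_in())"
```

```text
the job is handed in; nothing more can be done
None
```

I've handed the job in: the mould is seated squarely against the bar and held by the sprung pad, with the jaw at about 83 mm by my estimate, the ratchet holding and the arm clear. No verdict came back.

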